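# Seat the jar board on its dowels and close the spice tray

### The arm

A 6-joint arm with a two-finger parallel gripper is mounted at the origin on the work surface. World frame = base frame: x ahead of the robot, y to its left, z up, the work surface at z = 0. Lengths are in m, angles in rad, forces in N, time in s.
With the tool pointing down it reaches from about 0.35 to 0.85 m from the base axis. Payload 8.1 kg.
Tool frame: the origin (TCP) lies midway between the tips of the shut fingers; the grasp point (between the pads) lies 19 mm behind it (robot.grip_point_offset is the distance from the TCP to the grasp point, in m); z points along the fingers, y is the line along which they close (so a half turn about z gives the same grasp; the last joint's range is limited). The gripper opens to 93 mm and grips with 3 to 60 N. Pads are 15 mm wide; open, the fingers measure 128 mm over their backs; the gripper's body (75 mm by 188 mm) begins 65 mm behind the grasp point.
Start: joints at [-1.426, 0.13, 1.488, -0, 1.523, -0.085], TCP at [0.137, -0.584, 0.219] pointing down, gripper open.
Joint ranges: [-2.96, 2.96], [-0.89, 2.26], [0.02, 2.5], [-1.34, 4.48], [0, 2.73], [-2.66, 2.66]. Speed limits (rad/s): [2.39, 2.39, 2.79, 3.14, 3.14, 3.14].

### API

Orientations are given as a rotation vector (axis times angle).
In Python, from plant import robot, read_camera, job gives the robot as it stands.
- The arm moves only by the shell command python3 -m inch 'ROWS' [FORCE]. ROWS is JSON, one flat list of numbers, 5 for each row, row after row: the shift along the world's x, y, z in mm, then the turn about the world's z in degrees, then the opening in per cent of the stroke, from 0 (shut) to 100 (fully open). In form: [dx, dy, dz, yaw, hand, dx, dy, dz, yaw, hand, ...]. A call has 1 to 10 rows; each row is the pose to reach, as a shift and turn from the pose commanded when the call began; what a row does not reach only later rows make up. A row lasts 1/12 s, in which the tool goes at most 41.7 mm and 7.16 degrees, less where a joint would pass 70% of its speed; a pose out of reach is approached as far as the arm can. A call with a gripper value outside its range is refused whole. The fingers move at their own pace and stop on an object; FORCE is the grip in N (left out, the last holds). Time passes only in rows, so rows that repeat a pose let the fingers close. It gives the time, the measured TCP pose, the force, the opening and the grip force at its end, in the units of the state.
- robot.read_state(): the state, without advancing time (a new reading comes with each control period).
- read_camera(name): name is "scene" or "top"; returns a dict with "image" (480x640x3 uint8, blue, green, red), "K" (3x3 intrinsics, pixels), "D" ([k1, k2, p1, p2, k3] as OpenCV has them; the pictures are not rectified), "extrinsics" (4x4, takes a point from world to camera coordinates). Camera axes: x right, y down, z forward; pixel columns grow to the right and rows downward; lengths in m; the calibration is good to about 2 mm. A picture is of the moment at which its call begins. There is no depth.
- job.close_job(): hands the job in; it is judged then, once.
The state is a dict: "t": time; "q": joint angles; "dq": joint speeds; "joint_torque": joint torques, N m; "tool_pos": TCP position; "orientation": TCP orientation; "force": force on the tool from outside, world axes, zero at the start; "wrist_torque": the same for the moment, N m; "opening": finger opening in m; "gripper_force": force on a finger pad.
Only numpy, scipy, OpenCV 4.12 (cv2) and the standard library are available. Lean on these libraries where they do the work, as an engineer would, in place of code of your own. Each camera call takes 0.05 s, during which the arm holds its last target. There are 200 camera calls.

### The job

The oak jar board in the spice rack's pulled-out tray has slipped sideways and is riding on top of the tray's two locating dowels. Nudge it sideways along the tray with a fingertip until both of its holes drop over the dowels and it lies flat on the tray floor, then push the tray fully shut. Only push: do not lift or tip the board, leave the jars, colander, butter dish, measuring cup and spice jar where they stand, and finish clear of everything.

Things in the scene. Friction and masses are not known exactly. Their poses are not given: they have to be found in the camera images.
- board: loose oak jar board, 0.3 kg, 100 (x) by 170 (y) by 15 thick, plus three 6 high ribs across its top, at both ends and the middle: end faces 100 wide, 21 tall. Two 18 through holes on its long centre line, 40 either side of the middle. Origin: centre of underside, z up. Starts 8 above the tray floor on the dowels' flat tops, 16 to 34 off along y, either way; drops 8 when the holes meet the dowels and then stops
- tray_seat (a point): on the tray floor's top, 22 above the slab, midway between the dowels (14 across, 8 high, flat-topped, at y +-40); moves with the tray. x: the way the tray closes; y: along its width; z up. A seated board's origin and axes agree with it. Floor spans y +-135, open at both ends; front panel's inner face at x -51.5 and a 16 high rear rail's face at x +51.5 guide the board along y with 1.5 play each side
- tray_front (a point): centre of the outer, robot-facing face of the pine tray's front panel; panel 310 wide (y), 42 tall (6 to 48 above the slab), 14 thick; moves with the tray; x: the way the tray closes
- rack_mouth (a point): centre of the top edge of the tray's mouth in the rack's face, 46 above the slab (24 above the tray floor): a seated board passes under it, one riding on the dowels strikes it. 88 in x beyond the seat with the tray out. x, y as the tray. The pine rack is fixed, 310 wide, flat top 60 above the slab; from 100 behind its face a low rail and spice jars stand on it, up to 120 above the slab
- tray (a joint): how far the pine tray has been pushed in, m: 0 = pulled out (as at the start), 0.14 = fully shut against its stop. Slides with about 1.5 N of friction and a light drag and stays where it is left; does not move sideways
- jar_a: bystander: empty clear glass storage jar with a clip-top lid, 96 across, 158 tall, loose on the slab at the left side of the work; origin at the centre of its underside
- jar_b: bystander: empty clear glass storage jar with a clip-top lid, 96 across, 158 tall, loose on the slab at the left side of the work; origin at the centre of its underside
- jar_c: bystander: empty clear glass storage jar with a clip-top lid, 96 across, 158 tall, loose on the slab at the left side of the work; origin at the centre of its underside
- colander: bystander: green enamel colander, 210 across (264 over the handles), 90 tall, at the right; origin at the centre of its underside
- butter_dish: bystander: white ceramic butter dish with lid, 110 by 180, 91 tall, at the right; origin at the centre of its underside
- measuring_cup: bystander: stainless measuring cup, 74 across, 60 tall, with a flat handle 75 long to its +y side, standing just left of the tray; origin at the centre of its underside
- spice_jar: bystander: small amber spice jar with steel cap, 44 across, 75 tall, standing just right of the tray; origin at the centre of its underside
Mind the look-alikes: they are no part of the job. Of the things shaped like the board, the wooden one is meant.

How it is judged:
On the way, in this order (a step that is already met when the one before it is completed fails the run):
1. the board has dropped over both dowels while the tray is still out (z of board in the frame of tray_seat below 0.003 m and horizontal distance between board and tray_seat below 0.005 m and angle between the z axis of board and the z axis of tray_seat, either way round below 0.03 rad and angle between the y axis of board and the y axis of tray_seat, either way round below 0.06 rad and value of joint tray below 0.07 m), for 0.2 s.
2. the tray is pushed shut with the board still seated (z of board in the frame of tray_seat below 0.003 m and horizontal distance between board and tray_seat below 0.005 m and angle between the z axis of board and the z axis of tray_seat, either way round below 0.03 rad and angle between the y axis of board and the y axis of tray_seat, either way round below 0.06 rad and value of joint tray above 0.135 m), for 0.2 s.
At the end, for the whole second after the job is handed in: The tray is shut to within 5 mm of its stop, and in it the board lies at rest over both dowels: underside within 3 mm of the tray floor, centred within 5 mm, flat within 0.03 rad, not turned (all of step 2 and linear speed of board below 0.02 m/s); the robot touches nothing.
It fails at once if the board is lifted more than 15 mm above the dowels' tops or tipped more than 0.3 rad (height (world z) of board above 0.045 m or angle between board's own z axis and vertical above 0.3 rad).
It fails at once if a bystander is shifted more than 20 mm or tipped over (distance of any of jar_a, jar_b, jar_c, colander, butter_dish, measuring_cup, spice_jar from where it was at the start of the episode above 0.02 m or angle between any of jar_a, jar_b, jar_c, colander, butter_dish, measuring_cup, spice_jar's own z axis and vertical above 0.3 rad).
It also fails if it takes over 48 s, if anything falls off the work surface, if the arm or the gripper's body presses on something with over 40 N, if the wrist force passes 120 N, or if a joint passes its speed limit or range.

## Working session

There is one attempt and no reset: what is moved stays moved. The work goes in short steps, Python scripts to look and compute and a shell command to move; the robot and the scene stay as the last step left them, time stands still between calls to the robot, and variables do not carry over. Pictures are saved under pics/ and viewed, at most 10 in all, crops included, and the job is handed in when it is done.

```bash
mkdir -p pics
python3 - <<'E'
from plant import robot, read_camera
import cv2
for n in ("scene","top"):
    c=read_camera(n); cv2.imwrite(f"pics/{n}0.png",c["image"]); print(n,c["K"],c["D"],c["extrinsics"])
print(robot.read_state())
E
```

```text
scene [[508.27030997   0.         322.11325493]
 [  0.         508.27030997 236.09814932]
 [  0.           0.           1.        ]] [0.00033133 0.         0.         0.         0.        ] [[ 0.78400593  0.62074403 -0.00339747 -0.41378682]
 [ 0.46999835 -0.59717018 -0.64999179 -0.19643614]
 [-0.40550739  0.50800062 -0.75993363  1.71093349]
 [ 0.          0.          0.          1.        ]]
top [[453.94556068   0.         318.86366983]
 [  0.         453.94556068 238.24409321]
 [  0.           0.           1.        ]] [-0.00016783  0.          0.          0.          0.        ] [[ 0.03659612 -0.99932851  0.00180413  0.02336474]
 [-0.97685965 -0.03615387 -0.21080351  0.5014021 ]
 [ 0.21072718  0.00595221 -0.97752679  1.50014667]
 [ 0.          0.          0.          1.        ]]
{'t': 0.1, 'q': array([-1.42640980e+00,  1.31063780e-01,  1.48920487e+00,  5.59729352e-06,
        1.52300155e+00, -8.54172970e-02]), 'dq': array([ 1.13310872e-03, -2.76465276e-03, -2.00186596e-03, -1.07891418e-03,
        5.00881068e-05,  7.42712044e-04]), 'joint_torque': array([ 9.56610129e-04, -5.61342144e+01, -4.93096805e+01,  7.70067167e-02,
        2.90038803e-02, -4.77744572e-05]), 'tool_pos': array([ 0.13660928, -0.5836984 ,  0.21768647]), 'orientation': array([-3.11921122e+00, -3.59988544e-01,  6.88685069e-05]), 'force': array([ 0.24483836,  0.00410086, -0.56606825]), 'wrist_torque': array([ 0.01715399, -0.02541334, -0.01038305]), 'gripper_force': 0.0, 'opening': 0.0928825053588261}
```

View pics/top0.png

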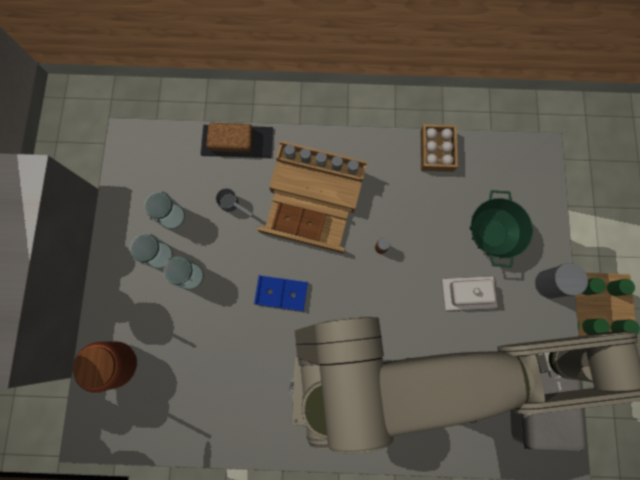

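View pics/scene0.png

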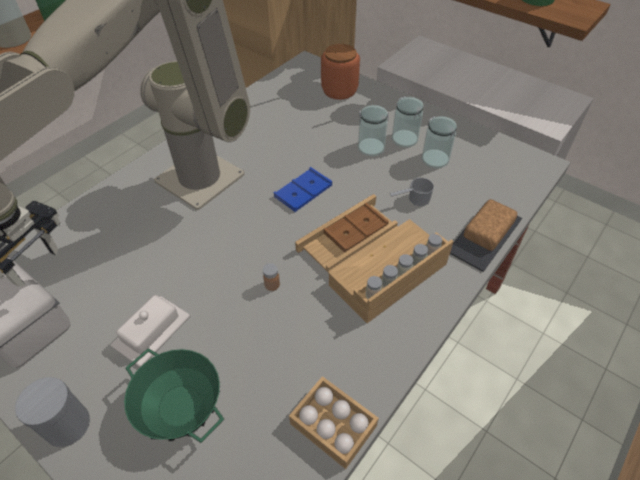

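The brown board (top view, about 300,221) sits in the tray, shifted left; the blue one is the look-alike. The cup is at (228,200) with its handle pointing to the tray, and the spice jar at (382,245). Next I'll enlarge both views.

Run:
```python
import cv2
a=cv2.imread("pics/top0.png")[180:260,210:350]; b=cv2.imread("pics/scene0.png")[170:290,285:445]
cv2.imwrite("pics/ct.png",cv2.resize(a,(784,448),interpolation=cv2.INTER_CUBIC))
cv2.imwrite("pics/cs.png",cv2.resize(b,(800,600),interpolation=cv2.INTER_CUBIC))
```

```text
(no output)
```

View pics/ct.png

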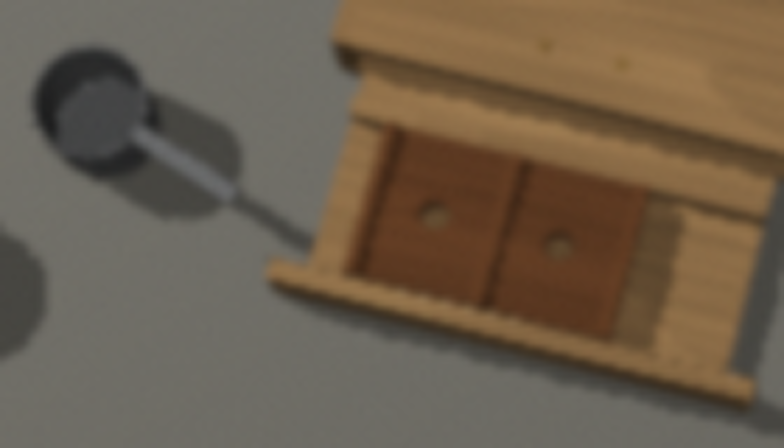

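View pics/cs.png

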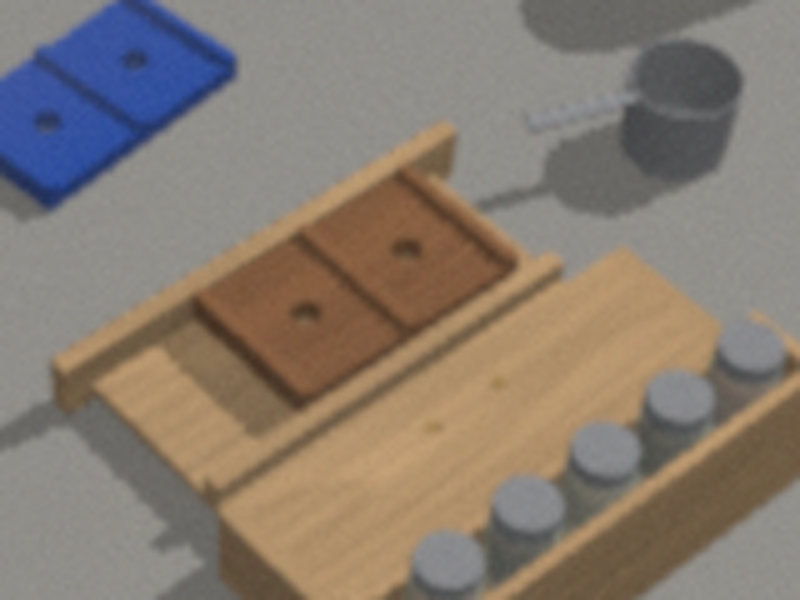

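Top crop: board holes at (433,213) and (558,242), left rib corners about (388,125) and (350,272), panel ends about (268,265) and (755,380). Cup handle tip at (235,195). The board is shifted left (+y), so it has to be pushed right from its left end.

```bash
cat > h.py <<'E'
import numpy as np, cv2
from plant import robot, read_camera
def plane(c,px,z):
    E=c["extrinsics"];R,t=E[:3,:3],E[:3,3]
    p=cv2.undistortPoints(np.array([[px]],float),c["K"],np.array(c["D"])).ravel()
    d=R.T@np.r_[p,1]; o=-R.T@t
    return o+d*(z-o[2])/d[2]
def proj(c,P):
    E=c["extrinsics"]
    return cv2.projectPoints(np.array(P,float).reshape(-1,3),cv2.Rodrigues(E[:3,:3])[0],E[:3,3],c["K"],np.array(c["D"]))[0].reshape(-1,2)
E
python3 - <<'E'
from h import *
T=read_camera("top");S=read_camera("scene")
ft=lambda x,y:((x+.5)/5.6-.5+210,(y+.5)/5.6-.5+180)
fs=lambda x,y:((x+.5)/5-.5+285,(y+.5)/5-.5+170)
for n,a,b,z in [("holeL",(433,213),(406,249),.045),("holeR",(558,242),(306,313),.045),("ribL far",(390,125),(516,266),.051),("ribL near",(350,272),(405,168),.051),
 ("Rend far",(645,187),(302,403),.051),("panel inL",(272,262),(457,128),.048),("panel inR",(755,378),(75,375),.048),("mouthfaceL",(352,110),None,.022),
 ("cup ctr",(90,110),(688,78),.06),("cup handle tip",(235,195),(530,123),.05),("rackL top corner",(337,40),(622,248),.06)]:
    print(n,plane(T,ft(*a),z).round(4)[:2], plane(S,fs(*b),z).round(4)[:2] if b else '')
E
```

```text
holeL [0.5712 0.1555] [0.5717 0.1559]
holeR [0.5555 0.0772] [0.5549 0.078 ]
ribL far [0.6252 0.1847] [0.6337 0.1803]
ribL near [0.5303 0.2041] [0.5352 0.2058]
Rend far [0.5911 0.0246] [0.5964 0.018 ]
panel inL [0.5355 0.2528] [0.5391 0.2569]
panel inR [ 0.4737 -0.0466] [ 0.4804 -0.0439]
mouthfaceL [0.6428 0.2122] 
cup ctr [0.6252 0.3701] [0.6342 0.3727]
cup handle tip [0.5768 0.2782] [0.5734 0.2869]
rackL top corner [0.6764 0.2198] [0.6788 0.2237]
```

```bash
python3 -m inch '[19,34,0,6,0, 38,68,0,12,0, 57,102,0,19,0, 76,136,0,26,0, 95,170,0,33,0, 114,204,0,40,0, 133,238,0,47,0, 152,272,0,53,0, 171,306,0,60,0, 190,340,0,65,0]' 20
python3 -m inch '[19,34,0,0,0, 38,68,0,0,0, 57,102,0,0,0, 76,136,0,0,0, 95,170,0,0,0, 114,204,0,0,0, 133,238,0,0,0, 152,272,0,0,0, 171,306,0,0,0, 190,340,0,0,0]'
```

```text
t: 1.03
tool_pos: [0.327, -0.2425, 0.2187]
orientation: [2.432, 1.988, 0.0]
force: [0.3, -0.3, 0.6]
opening: 0.031
gripper_force: 0.0
t: 1.87
tool_pos: [0.5172, 0.0979, 0.2185]
orientation: [2.438, 1.981, 0.0]
force: [1.2, -1.3, 0.4]
opening: 0.0008
gripper_force: 0.0
```

```bash
python3 -m inch '[17,32,0,0,0, 34,64,0,0,0, 51,97,0,0,0, 67,129,0,0,0, 67,129,-40,0,0, 67,129,-80,0,0, 67,129,-110,0,0, 67,129,-130,0,0, 67,129,-130,0,0]'
python3 - <<'E'
from h import *
for n in ("top","scene"):
    c=read_camera(n); p=proj(c,robot.read_state()["tool_pos"])[0]; print(n,p)
    x,y=p.astype(int)
    cv2.imwrite(f"pics/{n}1.png",cv2.resize(c["image"][y-50:y+50,x-66:x+67],(798,600),interpolation=cv2.INTER_CUBIC))
E
```

```text
t: 2.62
tool_pos: [0.5794, 0.2236, 0.0818]
orientation: [-2.435, -1.978, 0.015]
force: [-0.4, -1.0, -1.7]
opening: 0.0003
gripper_force: 0.0
top [266.0704023  211.02476567]
scene [383.04946134 198.08940471]
```

View pics/scene1.png

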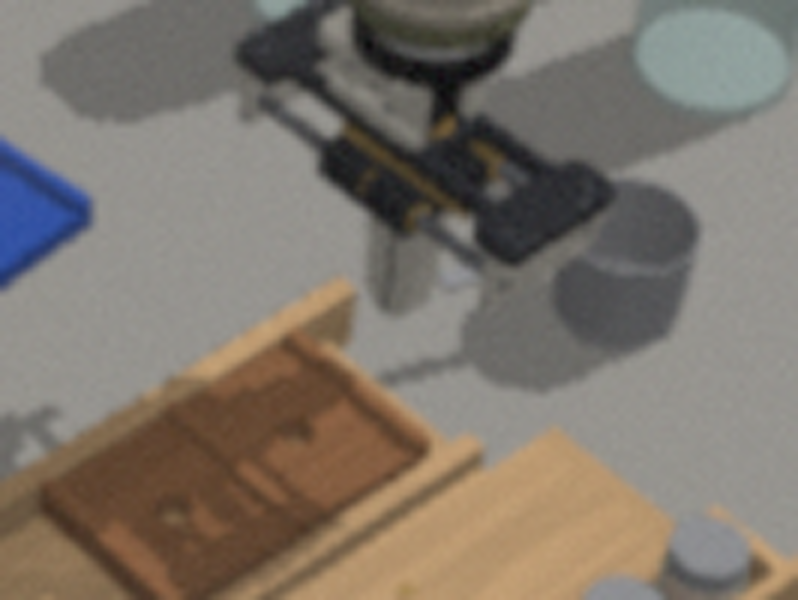

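The scene crop shows the shut fingertips at about (400,305), just off the board's left end and clear of the cup handle. Now I'll lower them.

```bash
python3 -m inch '[2,4,-15,0,0, 2,4,-30,0,0, 2,4,-45,0,0, 2,4,-54,0,0, 2,4,-54,0,0, 2,4,-54,0,0]'
python3 - <<'E'
from h import *
s=robot.read_state();print(s["tool_pos"],s["force"])
E
```

```text
t: 3.22
tool_pos: [0.5861, 0.2289, 0.0351]
orientation: [2.439, 1.98, 0.001]
force: [-0.1, 0.9, 0.4]
opening: 0.0005
gripper_force: 0.0
[0.58605199 0.22893896 0.03511702] [-0.14062244  0.87959724  0.41999629]
```

```bash
python3 -m inch '[-1,-6,0,0,0, -2,-12,0,0,0, -3.5,-17,0,0,0, -4,-19.5,0,0,0, -4.4,-21.5,0,0,0, -4.8,-23.5,0,0,0, -5.2,-25.5,0,0,0, -5.2,-25.5,0,0,0]'
python3 -m inch '[-0.4,-2,0,0,0, -0.8,-4,0,0,0, -1.2,-6,0,0,0, -1.6,-8,0,0,0, -1.6,-8,0,0,0]'
```

```text
t: 3.88
tool_pos: [0.5808, 0.2033, 0.0351]
orientation: [2.439, 1.981, 0.001]
force: [0.8, 2.0, 1.7]
opening: 0.0006
gripper_force: 0.8
t: 4.3
tool_pos: [0.579, 0.1949, 0.0347]
orientation: [2.439, 1.98, 0.0]
force: [0.7, 2.7, 2.6]
opening: 0.0006
gripper_force: 1.4
```

```bash
python3 -m inch '[-0.2,-1,0,0,0, -0.4,-2,0,0,0, -0.6,-3,0,0,0, -0.8,-4,0,0,0, -1,-5,0,0,0, -1,-5,0,0,0]'
python3 - <<'E'
from h import *
c=read_camera("scene"); d=read_camera("top")
a=cv2.resize(c["image"][180:270,300:420],(800,600),interpolation=cv2.INTER_CUBIC)
cv2.imwrite("pics/s2.png",a)
E
```

```text
t: 4.8
tool_pos: [0.5778, 0.19, 0.0346]
orientation: [2.439, 1.981, -0.0]
force: [0.3, 4.0, 2.5]
opening: 0.0004
gripper_force: 1.8
```

View pics/s2.png

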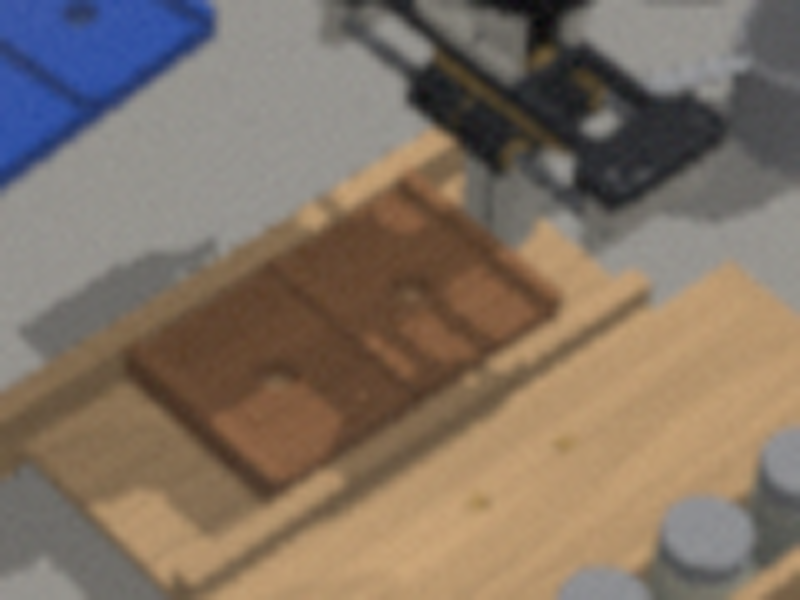

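The board has moved right (holes at crop (412,293) and (282,380)) and is still riding on the dowels. I'll keep creeping.

```bash
python3 -m inch '[-0.2,-1,0,0,0, -0.4,-2,0,0,0, -0.6,-3,0,0,0, -0.6,-3,0,0,0]'
python3 -m inch '[-0.2,-1,0,0,0, -0.4,-2,0,0,0, -0.4,-2,0,0,0]'
python3 - <<'E'
from h import *
c=read_camera("scene")
f=lambda x,y:((x+.5)/6.667-.5+300,(y+.5)/6.667-.5+180)
print([plane(c,f(*p),.045).round(4) for p in [(412,293),(282,380)]])
E
```

```text
t: 5.23
tool_pos: [0.5766, 0.1864, 0.034]
orientation: [2.439, 1.981, -0.003]
force: [-0.5, -0.1, -0.3]
opening: 0.0002
gripper_force: 0.0
t: 5.48
tool_pos: [0.5764, 0.1847, 0.0341]
orientation: [-2.439, -1.98, 0.002]
force: [-0.1, -0.4, 0.1]
opening: 0.0003
gripper_force: 0.0
[array([0.5709, 0.1341, 0.045 ]), array([0.556 , 0.0573, 0.045 ])]
```

The force fell to zero, so the board probably dropped. Checking.

```bash
python3 -m inch '[2,10,0,0,0, 4,20,0,0,0, 5,25,0,0,0, 5,25,0,0,0]'
python3 - <<'E'
from h import *
c=read_camera("scene"); d=read_camera("top")
a=cv2.resize(c["image"][180:270,300:420],(800,600),interpolation=cv2.INTER_CUBIC)
cv2.imwrite("pics/s3.png",a)
E
```

```text
t: 5.87
tool_pos: [0.5822, 0.212, 0.0348]
orientation: [2.437, 1.982, 0.001]
force: [-0.0, -0.4, 0.4]
opening: 0.0006
gripper_force: 0.0
```

View pics/s3.png

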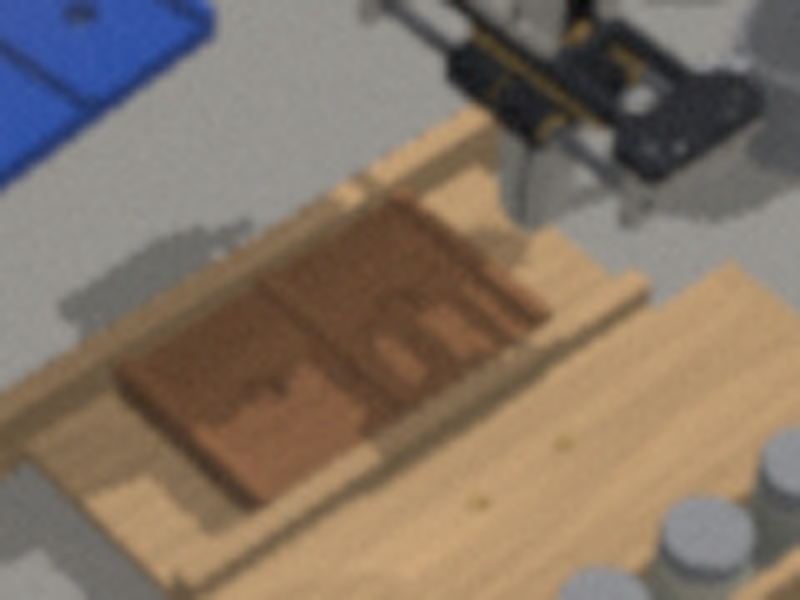

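All board corners moved down by about 16 crop px, which matches an 8 mm drop, so the board is flat and seated. Next I'll raise the hand and go to the tray front.

```bash
python3 -m inch '[0,0,30,0,0, 0,0,60,0,0, 0,0,80,0,0, -33,-23,85,0,0, -66,-46,85,0,0, -99,-69,85,0,0, -125,-86,85,0,0, -137,-94,85,0,0, -137,-94,85,0,0]'
python3 -m inch '[0,0,-30,0,0, 0,0,-60,0,0, 0,0,-80,0,0, 0,0,-90,0,0, 0,0,-90,0,0]'
```

```text
t: 6.72
tool_pos: [0.4427, 0.1148, 0.1193]
orientation: [-2.44, -1.979, 0.002]
force: [0.7, 0.2, 0.5]
opening: 0.0005
gripper_force: 0.0
t: 7.13
tool_pos: [0.4434, 0.1162, 0.0273]
orientation: [-2.437, -1.979, 0.006]
force: [0.2, 0.8, -0.0]
opening: 0.0004
gripper_force: 0.0
```

```bash
python3 -m inch '[10,-2,0,0,0, 18,-3.6,0,0,0, 23,-4.6,0,0,0, 27,-5.4,0,0,0, 31,-6.2,0,0,0, 35,-7,0,0,0, 39,-7.8,0,0,0, 43,-8.6,0,0,0, 48,-9.6,0,0,0, 53,-10.6,0,0,0]'
python3 -m inch '[6,-1.2,0,0,0, 12,-2.4,0,0,0, 18,-3.6,0,0,0, 24,-4.8,0,0,0, 30,-6,0,0,0, 36,-7.2,0,0,0, 42,-8.4,0,0,0, 48,-9.6,0,0,0, 54,-10.8,0,0,0, 60,-12,0,0,0]'
```

```text
t: 7.97
tool_pos: [0.4981, 0.1055, 0.0296]
orientation: [-2.438, -1.981, 0.001]
force: [-2.4, -0.5, 2.1]
opening: 0.0007
gripper_force: 1.0
t: 8.8
tool_pos: [0.5584, 0.0935, 0.0295]
orientation: [-2.438, -1.981, 0.0]
force: [-2.1, -1.9, -0.5]
opening: 0.0003
gripper_force: 1.0
```

```bash
python3 -m inch '[5,-1,0,0,0, 10,-2,0,0,0, 15,-3,0,0,0, 20,-4,0,0,0, 25,-5,0,0,0, 30,-6,0,0,0, 35,-7,0,0,0, 40,-8,0,0,0, 44,-8.8,0,0,0, 46,-9.2,0,0,0]'
python3 -m inch '[2,-0.4,0,0,0, 4,-0.8,0,0,0, 6,-1.2,0,0,0, 6,-1.2,0,0,0]'
```

```text
t: 9.63
tool_pos: [0.6047, 0.0844, 0.0298]
orientation: [2.439, 1.98, 0.001]
force: [-1.6, -1.3, 0.5]
opening: 0.0007
gripper_force: 0.8
t: 9.97
tool_pos: [0.6104, 0.0833, 0.0298]
orientation: [2.438, 1.98, 0.001]
force: [-0.2, 0.1, -0.3]
opening: 0.0008
gripper_force: 0.1
```

```bash
python3 -m inch '[1.5,-0.3,0,0,0, 3,-0.6,0,0,0, 3,-0.6,0,0,0]'
python3 -m inch '[1.5,-0.3,0,0,0, 3,-0.6,0,0,0, 3,-0.6,0,0,0]'
```

```text
t: 10.22
tool_pos: [0.6132, 0.0827, 0.0298]
orientation: [2.438, 1.981, 0.001]
force: [0.5, -0.2, -0.8]
opening: 0.0004
gripper_force: 0.2
t: 10.47
tool_pos: [0.6161, 0.0821, 0.0297]
orientation: [-2.439, -1.981, -0.0]
force: [-0.5, -0.6, 0.8]
opening: 0.0004
gripper_force: 0.6
```

```bash
python3 -m inch '[1.5,-0.3,0,0,0, 3,-0.6,0,0,0, 3,-0.6,0,0,0]'
python3 -m inch '[1.5,-0.3,0,0,0, 3,-0.6,0,0,0, 3,-0.6,0,0,0]'
python3 - <<'E'
from h import *
c=read_camera("scene")
cv2.imwrite("pics/s4.png",cv2.resize(c["image"][170:290,290:450],(800,600),interpolation=cv2.INTER_CUBIC))
E
```

```text
t: 10.72
tool_pos: [0.6163, 0.0821, 0.0296]
orientation: [-2.435, -1.978, 0.007]
force: [-17.1, 1.5, 14.3]
opening: 0.0004
gripper_force: 8.9
t: 10.97
tool_pos: [0.6163, 0.0821, 0.0296]
orientation: [-2.431, -1.976, 0.014]
force: [-32.4, 3.6, 27.1]
opening: 0.0006
gripper_force: 17.2
```

View pics/s4.png

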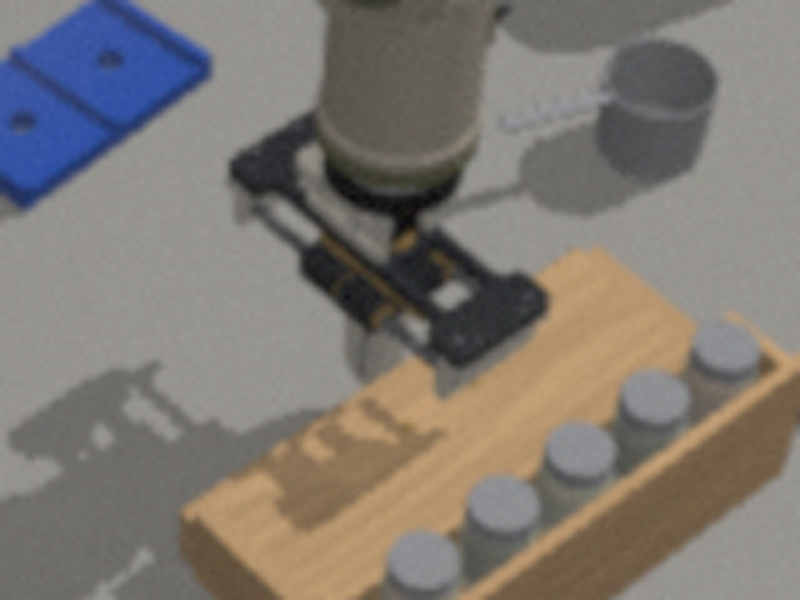

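The force rose hard at x = 0.616, which is the stop, and the tray is hidden behind the rack face. I'll back off straight and clear away.

```bash
python3 -m inch '[-4,0.8,0,0,0, -8,1.6,0,0,0, -20,4,0,0,0, -45,9,0,0,0, -70,14,0,0,0, -100,20,20,0,0, -130,26,60,0,0, -150,20,100,0,0, -165,-15,130,0,0, -175,-50,150,0,0]'
python3 -m inch '[0,-35,10,0,0, -10,-75,20,0,0, -20,-115,30,0,0, -30,-155,30,0,0, -30,-195,30,0,0, -30,-225,30,0,0, -30,-225,30,0,0]'
python3 - <<'E'
from h import *
c=read_camera("top");s=read_camera("scene")
a=cv2.resize(c["image"][120:270,210:410],(800,600),interpolation=cv2.INTER_CUBIC)
cv2.imwrite("pics/t5.png",a); cv2.imwrite("pics/s5.png",s["image"])
E
```

```text
t: 11.85
tool_pos: [0.4512, 0.0441, 0.1741]
orientation: [2.433, 1.984, 0.006]
force: [0.5, -1.0, 0.0]
opening: 0.0006
gripper_force: 0.0
t: 12.43
tool_pos: [0.4209, -0.1872, 0.2017]
orientation: [2.441, 1.973, -0.001]
force: [0.1, 1.0, -0.2]
opening: 0.0004
gripper_force: 0.0
```

View pics/t5.png

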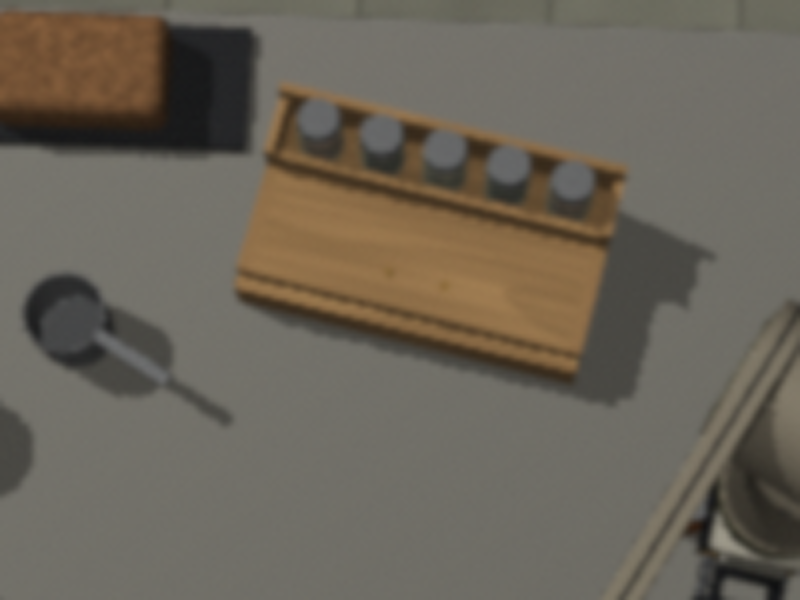

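The tray is shut: the panel lies parallel against the rack face, from crop (238,285) to (577,372). The cup has not moved. One numeric check of how far it closed, then I hand in.

Run:
```python
from h import *
c=read_camera("top")
f=lambda x,y:((x+.5)/4-.5+210,(y+.5)/4-.5+120)
P=[plane(c,f(*p),.048)[:2] for p in [(240,276),(580,359)]]
m=(P[0]+P[1])/2; x=np.array([.9796,-.2011]); print(P,"closed by",(m-np.array([.507,.105]))@x)
```

```text
[array([0.67336215, 0.22140604]), array([ 0.60877027, -0.07887582])] closed by 0.13811534488159444
```

```bash
python3 -c "
from plant import job
print(job.close_job())"
```

```text
the job is handed in; nothing more can be done
None
```

I nudged the board right until it dropped flat over both dowels, pushed the tray against its stop (about 138 mm closed by camera, 140 nominal), and handed in with the arm clear; no verdict was returned, and I didn't measure the bystanders at the end.

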